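# Focus the model camera on the house model

### The arm

A 7-joint arm with a two-finger parallel gripper is mounted at the origin on the work surface. World frame = base frame: x ahead of the robot, y to its left, z up, the work surface at z = 0. Lengths are in mm, angles in rad, forces in N, time in s.
With the tool pointing down it reaches from about 400 to 875 mm from the base axis. Payload 4.4 kg.
Tool frame: the origin (TCP) lies midway between the tips of the shut fingers; the grasp point (between the pads) lies 19 mm behind it; z points along the fingers, y is the line along which they close (so a half turn about z gives the same grasp; the last joint's range is limited). The gripper opens to 85 mm and grips with 20 to 120 N. Pads are 22 mm wide; open, the fingers measure 114 mm over their backs; the gripper's body (76 mm by 85 mm) begins 54 mm behind the grasp point. The pads swing forward as they close: fully open they stand 13 mm farther back than shut.
Start: joints at [1.177, 0.628, 0.038, 1.517, -0.027, 0.996, -0.02], TCP at [209.302, -615.394, 231.313] pointing down, gripper open.
Joint ranges: [-3.06, 3.06], [-0.37, 2.12], [-1.25, 1.32], [0.18, 2.47], [-1.1, 4.24], [0.23, 1.98], [-2.94, 2.94]. Speed limits (rad/s): [2.57, 2.57, 3.14, 3.14, 3.14, 3.14, 3.14].

### API

Orientations are given as [roll, pitch, yaw] about the fixed x, y, z axes, in that order (R = Rz(yaw) Ry(pitch) Rx(roll)).
In Python, from cell import telemetry, eyes, ctrl, finder gives the robot as it stands.
- The arm moves only by the tool move_arm, never from a script. Its argument "steps" is a list of rows, each a list of 7 numbers: the turn, a rotation vector about the world's x, y, z in degrees, then the shift along the world's x, y, z in m, then the finger opening in m, from 0 to 0.0854. A call has 1 to 5 rows; each row shifts and turns the commanded pose from where the row before left it; what a row does not reach is not made up. A row lasts 1/10 s, in which the tool goes at most 50 mm and 8.59 degrees, less where a joint would pass 70% of its speed; a pose out of reach is approached as far as the arm can. A call with a gripper value outside its range is refused whole. The fingers move at their own pace and stop on an object; the grip force is fixed at half the most. Time passes only in rows, so rows that do not move let the fingers close. It gives the time, the measured TCP pose, the force, the opening and the grip force at its end, in the units of the state.
- telemetry.read_state(): the state, without advancing time (a new reading comes with each control period).
- eyes.get_image(name): name is "scene" or "top" or "wrist"; returns (picture, depth): 420x560x3 uint8, blue, green, red; 420x560 float32, mm along the optical axis (not along the pixel's ray), 0 where there is no reading.
- eyes.calibration(name): a dict with "fx", "fy", "cx", "cy" (pixels), "position" and "attitude" of the camera in the world. Camera axes: x right, y down, z forward; pixel columns grow to the right and rows downward; lengths in mm; the calibration is good to about 2 mm. A picture is of the moment at which its call begins: read the wrist's pose just before it. calibration takes no time and is no camera call; for the wrist camera it gives the pose at the moment of the call.
- ctrl.finish_job(): hands the job in; it is judged then, once.
Trained networks look in the newest picture that a camera, given by its name, has taken for a name from the list of things; names that differ only in an ending like _2 or _b are one class to them, and where a whole thing is asked for, a point or a joint stands for the part that bears it (a point fixed in the world has none). Each returns a list of dicts, best first, with "confidence" (0 to 1); they miss things now and then, are a little off and sometimes report something else, mostly with a low value. They report only what shows in the picture. A call takes as long as a camera call. They do not tell look-alikes from the thing itself.
- finder.boxes_of(camera, name): "location" ([x, y, z] in mm, in the coordinates of the camera as it stood for that picture, good to about 4 mm: the middle of the surface that is visible of it).
- finder.cut_out(camera, name): "mask" (420x560 bool, what is visible of it).
- finder.pinpoint(camera, name): "location" ([x, y, z] in mm, in the coordinates of the camera as it stood for that picture, good to about 4 mm: a listed point, or the origin of a listed thing).
The state is a dict: "clock": time; "qpos": joint angles; "qd": joint speeds; "tau": joint torques, N m; "eef_pos": TCP position; "tool_rot": TCP orientation; "force": force on the tool from outside, world axes, zero at the start; "torque": the same for the moment, N m; "width": finger opening in mm; "gripper_force": force on a finger pad.
Only numpy, scipy, OpenCV 4.12 (cv2) and the standard library are available. Lean on these libraries where they do the work, as an engineer would, in place of code of your own. Each camera call takes 0.05 s, during which the arm holds its last target. There are 200 camera calls.

### The job

Get the house model ready for its bird's-eye photograph: stand it in the middle of the round stage with its front square to the lens, then turn the outer coarse focus knob clockwise right up to its stop, and after that turn the inner fine focus knob until the pointer on the camera carriage stands on the long line of the scale. Last, swing the clamp lever fully over to lock the focus, let go of everything, and leave the other things on the table where they are.

Things in the scene. Friction and masses are not known exactly. Their poses are not given: they have to be found in the camera images.
- house_mid (a point): Loose white foam-board house model, 140 g: baseboard 96 (x) x 86 (y) x 5 mm, on its middle a plain block 70 (x) x 60 (y) mm up to 80 mm (roof edging and small roof box to 87 mm). Point: centre, 40 mm above the underside. z is up; x points out of the front, the side with door, windows, wooden balcony and creeper. The plain side walls (+y, -y) are 60 mm apart.
- house_front (a point): Foot of the house's front wall, mid-width, at the underside of the baseboard: 35 mm from the house centre along its x axis. Here begins the wooden balcony, which stands out 12 mm.
- stage_mid (a point): Centre of the top of the round aluminium stage, 140 mm across, its top 22 mm above the table, on the grey base plate (350 x 265 x 12 mm) of the camera stand. z is up; x points level towards the camera: the house stands right when its x axis is along this one.
- stage_front (a point): Where house_front belongs: on the top of the stage, 35 mm from its centre towards the camera.
- mount: White focus block, 230 (x) x 80 (y) x 50 (z) mm, fixed, leaning, steel drive head let into its middle; origin at its centre. x runs up the slope away from the lens, y level towards the black camera barrel (its axis 120 mm away, at z = 0, barrel and ring light up to 37 mm in radius), z out of the upper face (at z = 25 mm), up and back over the stage, 35 degrees from vertical.
- coarse_mid (a point): On the knob axis (z, out of the block's upper face), mid-height of the outer coarse knob: a black fluted disc 64 mm across, 25 mm high, its underside 15 mm off the block's face. Axes as mount, not turning with the knob. But for the fine knob, nothing within 70 mm of the axis stands higher than 15 mm above the block's face.
- fine_mid (a point): On the same axis, same axes, 31.5 mm farther out: gripping height of the inner fine knob, an aluminium fluted cylinder 34 mm across and 36 mm high rising from the coarse knob's top face. The point is 19 mm above that face and 17 mm below the fine knob's top. A black line on the top, centre to rim, points straight down the slope (-x) when joint fine reads 0.
- coarse (a joint): Outer coarse knob, rad, 0 to 2.0; grows clockwise as seen looking at the knob, moving the camera 20 mm per rad towards the stage (the knobs stay in place); 2.0 is the stop. Starts 0.85 to 1.35 short of the stop. Dry friction about 0.15 N m; stays where left; does not carry the fine knob round.
- fine (a joint): Inner fine knob, rad, -1.6 to 1.6; grows clockwise, moving the camera, and with it the steel drive head and both knobs, 3 mm per rad towards the stage, down the slope (so the hand should follow, -x). With the coarse knob at its stop the pointer is on the long line at 0. Starts between -1.35 and -0.7. Friction about 0.06 N m; stays where left.
- pointer (a point): Tip of the flat steel pointer on the camera carriage, which moves with the camera along the scale on the block's upper face. Axes as mount.
- mark (a point): The long line of the scale (short lines are 5 mm apart), on the +y edge of the block's upper face, 82 mm up the slope from the block's centre. Axes as mount. The pointer must stand at x = 0 of this frame; it comes from +x as the knobs turn clockwise.
- lever_pivot (a point): Pivot of the black clamp lever on the block's upper face, 92 mm down the slope (-x) from the block's centre, 20 mm off the face, at about the top of the lever's flat arm. Axes as mount.
- lever_grip (a point): Middle of the free part of the lever's upright round grip, 15 mm across, parallel to the knob axis, 65 mm from the pivot. The free part runs from 21 mm to 54 mm off the block's face (this point: 40 mm), above the lever's flat arm, 14 mm wide.
- lock (a joint): Clamp lever, rad, 0 to 1.2. At 0 it points level to the free side (-y of lever_pivot), open; it swings clockwise seen from outside, its grip going down the slope (-x), and is locked at its stop 1.2. Friction about 0.25 N m; stays where left. Starts 0 to 0.25.
- jar: Bystander: glass jar with black lid, 84 mm across, 120 mm tall, origin centre of underside.
- foam: Bystander: two blue foam slabs stuck together, 100 x 75 x 52 mm, origin centre of underside.
- tray: Bystander: open white box 85 x 85 x 50 mm, origin centre of underside.
There are look-alikes about, which are no part of the job. Of the things like the part that bears house_mid, leave any that is pink, red or yellow; of the rest the smaller one is meant.

How it is judged:
By the outcome, as a careful person would: the job done as asked, in the order asked, and still so for the second after the job is handed in, with the robot touching nothing.
It also fails if it takes over 72 s, if anything falls off the work surface, if the arm or the gripper's body presses on something with over 40 N, if the wrist force passes 120 N, or if a joint passes its speed limit or range.

## Working session

There is one attempt and no reset: what is moved stays moved. The work goes in short steps, Python scripts to look and compute and a tool call to move; the robot and the scene stay as the last step left them, time stands still between calls to the robot, and variables do not carry over. Pictures are saved under pics/ and viewed, at most 10 in all, crops included, and the job is handed in when it is done.

Besides the shell and the picture viewer there is one more tool, called as name(argument=value, ...) on one line, values as JSON. move_arm: Moves the arm, as the interface text tells. Its arguments: {"type":"object","properties":{"steps":{"type":"array"}},"required":["steps"]}

```bash
ls; mkdir -p pics; cat > h.py <<'E'
import numpy as np, cv2
from scipy.spatial.transform import Rotation as R
from cell import telemetry, eyes, ctrl, finder
np.set_printoptions(precision=1,suppress=True)
def cal(n):
    c=eyes.calibration(n); a=np.array(c["attitude"],float)
    M=a if a.shape==(3,3) else R.from_euler('xyz',a).as_matrix()
    return c,M,np.array(c["position"],float)
def w(n,p,cc=None):
    c,M,t=cc or cal(n); return M@np.array(p,float)+t
def pts(n,mask,d,cc=None):
    c,M,t=cc or cal(n); v,u=np.nonzero(mask&(d>0)); z=d[v,u]
    return np.c_[(u-c["cx"])/c["fx"]*z,(v-c["cy"])/c["fy"]*z,z]@M.T+t
def pix(n,P,cc=None):
    c,M,t=cc or cal(n); q=(np.array(P)-t)@M
    return q[...,0]/q[...,2]*c["fx"]+c["cx"],q[...,1]/q[...,2]*c["fy"]+c["cy"]
E
python3 - <<'E'
from h import *
s=telemetry.read_state(); print(s["clock"],s["eef_pos"],s["tool_rot"],s["width"],s["force"])
ims=[]
for n in("scene","top"):
    im,d=eyes.get_image(n); np.save(n+"_d.npy",d); cv2.imwrite(n+".png",im); cc=cal(n); print(n,cc[0]); ims.append(im)
    for nm in "house_mid house_front stage_mid stage_front mount coarse_mid fine_mid pointer mark lever_pivot lever_grip jar foam tray".split():
        for r in finder.pinpoint(n,nm)[:3]: print(n,nm,round(r["confidence"],2),w(n,r["location"],cc))
cv2.imwrite("pics/a.png",cv2.resize(ims[0],(800,600)));cv2.imwrite("pics/b.png",cv2.resize(ims[1],(800,600)))
E
```

```text
pics
0.0 [ 209.1 -614.8  230.4] [-3.1  0.   0.3] 85.8003153093706 [-0.1 -0.2 -0.1]
scene {'fx': 509.92563668954926, 'fy': 509.92563668954926, 'cx': 280.01161128095794, 'cy': 214.19995289637873, 'position': array([1039.9,  746.5, 1213.1]), 'attitude': array([-2.5, -0. ,  2.5])}
scene house_mid 0.94 [270.7 283.4  50.1]
scene house_mid 0.93 [457.9 293.1  46.3]
scene house_mid 0.7 [ 296.4 -207.1   54.9]
scene house_front 0.85 [315.  292.2  -0.2]
scene house_front 0.81 [809.3 310.7   4.8]
scene house_front 0.7 [588.6 497.4  -4.3]
scene stage_mid 0.69 [498.1  90.   24.4]
scene stage_front 0.62 [724.4  49.3 236.6]
scene mount 0.83 [677.9   4.5 171.2]
scene coarse_mid 0.89 [657.1  -3.6 214.5]
scene fine_mid 0.74 [632.2  -6.5 240.7]
scene pointer 0.94 [749.2  51.9 254.6]
scene mark 0.66 [724.3  47.2 237. ]
scene lever_pivot 0.76 [585.9 -17.1 157.1]
scene lever_grip 0.47 [577.7 -81.2 174.9]
scene jar 0.82 [619.7 304.2   1. ]
scene foam 0.94 [ 423.7 -348.3    0.1]
scene foam 0.43 [491.8 296.   -0.5]
scene tray 0.9 [ 619.7 -322.8   -0.8]
top {'fx': 494.919017764437, 'fy': 494.919017764437, 'cx':
[... 355 characters left out ...]
491.3 294.4   0.4]
top stage_mid 0.72 [501.2  92.7  18.3]
top stage_mid 0.59 [745.   50.3 250.2]
top stage_front 0.8 [533.2  99.6  22.3]
top mount 0.79 [681.8  -1.3 169.1]
top coarse_mid 0.62 [652.9  -5.9 211.7]
top fine_mid 0.82 [634.8  -2.9 240.6]
top pointer 0.94 [741.6  49.4 255. ]
top pointer 0.52 [453.9 292.8  39.5]
top mark 0.71 [721.4  49.4 240.7]
top lever_pivot 0.93 [580.6 -18.9 154. ]
top lever_pivot 0.56 [723.   48.8 237.7]
top lever_pivot 0.44 [455.5 292.4  34.2]
top lever_grip 0.76 [581.1 -82.8 170.5]
top lever_grip 0.7 [683.8   1.1 165.7]
top jar 0.71 [622.5 313.   -1.4]
top foam 0.56 [ 425.9 -347.    -1.8]
top tray 0.98 [ 620.7 -321.2   -2.3]
top tray 0.34 [723.4  48.8 237.3]
```

View pics/a.png

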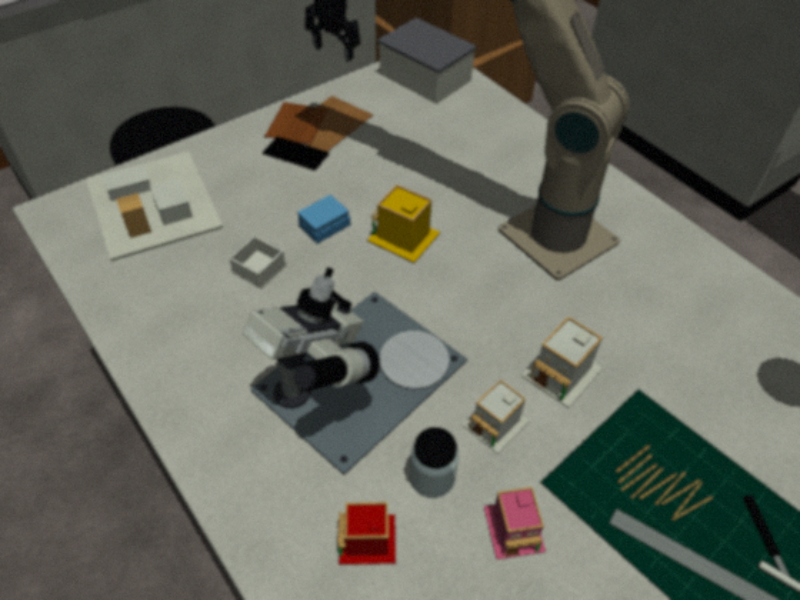

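View pics/b.png

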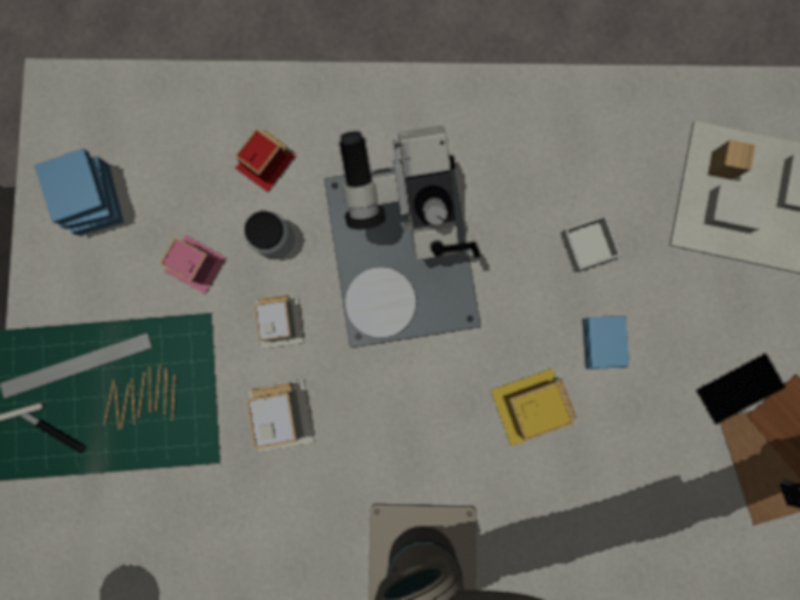

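```bash
cat > m.py <<'E'
from h import *
from scipy.optimize import least_squares
C={}
for n in("top","scene"):
    d=np.load(n+"_d.npy"); C[n]=pts(n,d>0,d)
    P=C[n]; q=P[(np.hypot(P[:,0]-458,P[:,1]-293)<75)]
    r=q[(q[:,2]>70)&(q[:,2]<90)]; print(n,"roof",cv2.minAreaRect(r[:,:2].astype(np.float32)),np.median(r[:,2]),len(r), "table z",np.median(P[(abs(P[:,0]-480)<30)&(abs(P[:,1]+200)<30),2]))
    s=P[(np.hypot(P[:,0]-500,P[:,1]-92)<85)&(P[:,2]>5)&(P[:,2]<35)]; 
    print("z hist",np.histogram(s[:,2],bins=np.arange(4,36,2))[0])
    s=s[s[:,2]>18]
    (c,rad)=cv2.minEnclosingCircle(s[:,:2].astype(np.float32)); print("stage",c,rad,s[:,:2].mean(0),len(s))
    b=P[(P[:,2]>6)&(P[:,2]<30)&(abs(P[:,0]-580)<250)&(abs(P[:,1]-20)<200)]
    print("base",cv2.minAreaRect(b[:,:2].astype(np.float32)))
    k=P[(P[:,2]>60)&(abs(P[:,0]-600)<200)&(P[:,1]>40)&(P[:,1]<180)]
    i=np.argsort(k[:,0])[:200]; print("barrel near stage",np.percentile(k[i],[0,50,100],axis=0))
c,s_=np.cos(np.radians(35)),np.sin(np.radians(35))
L=dict(coarse=([0,0,52.5],[655,-4.8,213.1]),fine=([0,0,84],[633.5,-4.7,240.6]),mount=([0,0,0],[680,1.5,170.2]),mark=([82,40,25],[722.9,48.3,238.8]),piv=([-92,0,45],[583.2,-18,155.5]))
def Rm(psi): return R.from_euler('z',psi).as_matrix()@np.array([[c,0,-s_],[0,1,0],[s_,0,c]])
A=np.array([v[0] for v in L.values()],float);B=np.array([v[1] for v in L.values()])
f=lambda x:(A@Rm(x[3]).T+x[:3]-B).ravel()
o=least_squares(f,[680,0,170,.15]); print("mount",o.x, np.round(o.x[3],3)); print(f(o.x).reshape(-1,3))
M=Rm(o.x[3]); print("stage in mount level frame",R.from_euler('z',-o.x[3]).apply(np.array([499.5,91.5,22])-o.x[:3]))
for nm,p in (("pointer",[745.4,50.6,254.8]),("grip",[579.4,-82,172.7])): print(nm,(np.array(p)-o.x[:3])@M)
E
python3 m.py
```

```text
top roof ((454.67376708984375, 292.482666015625), (70.4810562133789, 61.539493560791016), 9.949865341186523) 79.47365039479632 595 table z -1.086467299324113
z hist [ 24 106 175 221 176 157 296 426 456 372 183  61  12   2   0]
stage (502.50189208984375, 90.87747192382812) 79.70731353759766 [496.5  89.9] 1512
base ((580.3574829101562, 17.655868530273438), (398.2237548828125, 498.1837158203125), 89.62076568603516)
barrel near stage [[613.1  41.8 138. ]
 [624.1 115.2 181.6]
 [633.9 150.7 192.4]]
scene roof ((455.4176330566406, 294.99993896484375), (73.64856719970703, 62.015384674072266), 9.58350658416748) 79.43499639798779 597 table z -1.6055730370317178
z hist [ 11  64 149 157 116 104 201 412 493 265 101  20   0   0   0]
stage (497.17437744140625, 94.4022445678711) 72.31483459472656 [499.5  94.9] 1291
base ((571.3599853515625, 16.586700439453125), (395.46759033203125, 480.32635498046875), 89.68898010253906)
barrel near stage [[613.7  40.2 139.6]
 [628.1 126.6 178.9]
 [635.  154.8 192.2]]
mount [681.3   1.3 171.    0.2] 0.188
[[-3.3  0.5  0.9]
 [ 0.5 -3.  -0.8]
 [ 1.3 -0.2  0.8]
 [ 2.8  2.2 -0.3]
 [-1.3  0.4 -0.5]]
stage in mount level frame [-161.8  122.5 -149. ]
pointer [107.2  36.4  27.3]
grip [-93.7 -62.8  67.8]
```

```bash
cat > e.py <<'E'
from h import *
for n in("top","scene"):
    im=cv2.imread(n+".png"); cc=cal(n); c,M,t=cc
    hsv=cv2.cvtColor(im,cv2.COLOR_BGR2HSV)
    def plane(u,v,z):
        q=np.c_[(u-c["cx"])/c["fx"],(v-c["cy"])/c["fy"],np.ones(len(u))]@M.T
        return (t+q*((z-t[2])/q[:,2])[:,None])[:,:2]
    g=im.astype(float).mean(2)
    # rectify at z=12, 1 mm/px, x 400..800, y -150..200
    X,Y=np.meshgrid(np.arange(400,800,1.),np.arange(-150,220,1.))
    for z in(12,22):
        u,v=pix(n,np.stack([X,Y,0*X+z],-1),cc)
        r=cv2.remap(im,u.astype(np.float32),v.astype(np.float32),cv2.INTER_LINEAR)
        cv2.imwrite(f"r_{n}_{z}.png",r)
        G=cv2.GaussianBlur(r.astype(np.float32).mean(2),(0,0),1.5)
        if z==12:
            gx,gy=cv2.Sobel(G,5,1,0),cv2.Sobel(G,5,0,1)
            def line(pts):
                p=np.array(pts,np.float32)
                vx,vy,x0,y0=cv2.fitLine(p,cv2.DIST_HUBER,0,.5,.01).ravel(); res=(p-[x0,y0])@np.array([-vy,vx]); return np.degrees(np.arctan2(vy,vx)),x0,y0,np.std(res),len(p)
            # -x edge: bright->dark going +x
            pA=[]; 
            for j in range(30,250,3):   # y=-120..100
                x0=int(425+ (150-j)*0.0 ) ; seg=-gx[j,0:90]; i=int(np.argmax(seg)); 
                pA.append((400+i,Y[j,0]))
            pB=[]
            for i in range(60,330,3):
                seg=gy[250:,i]; k=int(np.argmax(seg)); pB.append((X[0,i],Y[250+k,0]))
            print(n,"-x edge",line(pA),"+y edge",line(pB))
        else:
            rr=r.astype(np.float32).mean(2); bl=(rr>np.percentile(rr[180:320,40:160],60)-25)
            # radial edge
            ctr=np.array([500.,92.])
            for _ in range(4):
                E=[]
                for a in np.arange(0,2*np.pi,.05):
                    rad=np.arange(55,85,.5); xx=ctr[0]+rad*np.cos(a);yy=ctr[1]+rad*np.sin(a)
                    pr=cv2.remap(G,(xx-400)[None].astype(np.float32),(yy+150)[None].astype(np.float32),1).ravel()
                    dg=-np.gradient(pr); k=dg.argmax()
                    if dg[k]>1.0: E.append((xx[k],yy[k]))
                E=np.array(E); from scipy.optimize import least_squares
                o=least_squares(lambda p:np.hypot(E[:,0]-p[0],E[:,1]-p[1])-p[2],[*ctr,70],loss='soft_l1'); ctr=o.x[:2]
            print(n,"stage",o.x,len(E),np.std(o.fun))
E
python3 e.py
python3 - <<'E'
import cv2,numpy as np
a=cv2.imread("r_top_12.png");b=cv2.imread("r_scene_22.png")
cv2.imwrite("pics/c.png",np.hstack([a,b]))
E
```

```text
top -x edge (np.float32(-79.825676), np.float32(432.05063), np.float32(-7.584928), np.float32(6.7224717), 74) +y edge (np.float32(9.708932), np.float32(574.3082), np.float32(180.81804), np.float32(27.786768), 90)
top stage [497.1  90.9  69.1] 126 0.46558537714045856
scene -x edge (np.float32(-79.15875), np.float32(435.62756), np.float32(-5.030129), np.float32(2.2744324), 74) +y edge (np.float32(10.246506), np.float32(593.54535), np.float32(188.25313), np.float32(0.44654113), 90)
scene stage [498.9  91.5  69.5] 126 0.9956625877997173
```

View pics/c.png

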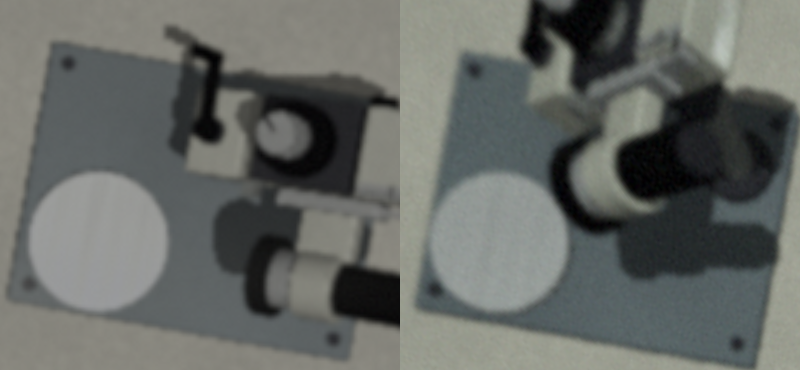

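The target house is the smaller white one, with its roof centre at about (455.5, 293.5) and its yaw at about 9.8°. The stage is at (498, 91), and the stand's yaw is about 10.2°. The rectified views agree with this, showing the base plate edges and the stage disc at pixel (98, 240). Now I'll move round to above the house.

move_arm(steps=[[0, 0, 8.5, 0.0264, 0.0394, 0, 0.085], [0, 0, 8.5, 0.0264, 0.0394, 0, 0.085], [0, 0, 8.5, 0.0264, 0.0394, 0, 0.085], [0, 0, 8.5, 0.0264, 0.0394, 0, 0.085], [0, 0, 8.5, 0.0264, 0.0394, 0, 0.085]])

```text
clock: 2.0
eef_pos: [342.2, -416.9, 231.6]
tool_rot: [3.141, 0.0, 1.075]
force: [1.2, -0.3, 0.0]
width: 84.8
gripper_force: 0.0
```

move_arm(steps=[[0, 0, 8.5, 0.0264, 0.0394, 0, 0.085], [0, 0, 8.5, 0.0264, 0.0394, 0, 0.085], [0, 0, 8.5, 0.0264, 0.0394, 0, 0.085], [0, 0, 8.5, 0.0065, 0.048, 0, 0.085], [0, 0, 8.5, 0.0065, 0.048, 0, 0.085]])

```text
clock: 2.5
eef_pos: [434.2, -202.4, 231.5]
tool_rot: [3.141, 0.0, 1.817]
force: [0.8, 0.8, -0.7]
width: 85.2
gripper_force: 0.0
```

move_arm(steps=[[0, 0, 8.5, 0.0065, 0.048, 0, 0.085], [0, 0, 8.5, 0.0065, 0.048, 0, 0.085], [0, 0, 8.5, 0.0065, 0.048, 0, 0.085], [0, 0, 8.5, 0.0065, 0.048, 0, 0.085], [0, 0, 8.5, 0, 0.048, 0, 0.085]])

```text
clock: 3.0
eef_pos: [460.4, 37.7, 231.8]
tool_rot: [3.14, 0.002, 2.558]
force: [1.3, -0.1, 0.1]
width: 85.0
gripper_force: 0.0
```

move_arm(steps=[[0, 0, 8.5, 0, 0.048, 0, 0.085], [0, 0, 8.5, 0, 0.048, 0, 0.085], [0, 0, 8.5, 0, 0.048, 0, 0.085], [0, 0, 8.5, 0, 0.048, 0, 0.085], [0, 0, 0, 0, 0.018, 0, 0.085]])

```text
clock: 3.5
eef_pos: [458.7, 251.7, 232.0]
tool_rot: [3.137, 0.001, -3.128]
force: [-0.7, -0.2, 0.2]
width: 84.9
gripper_force: 0.0
```

move_arm(steps=[[0, 0, 4.5, -0.0015, 0.022, 0, 0.085], [0, 0, 4.5, -0.0015, 0.022, 0, 0.085], [0, 0, 0, 0, 0, 0, 0.085]])

```text
clock: 3.8
eef_pos: [455.7, 293.5, 231.7]
tool_rot: [3.138, 0.001, -2.974]
force: [0.0, -0.4, 0.6]
width: 85.0
gripper_force: 0.0
```

```bash
cat > roof.py <<'E'
from h import *
import sys
s=telemetry.read_state(); print(s["clock"],s["eef_pos"],np.degrees(s["tool_rot"]),s["qpos"][6],s["width"])
cc=cal("wrist"); im,d=eyes.get_image("wrist"); cv2.imwrite(sys.argv[1],im)
for n in("house_mid","house_front"):
    for r in finder.pinpoint("wrist",n)[:3]: print(n,r["confidence"],w("wrist",r["location"],cc))
P=pts("wrist",d>0,d,cc); zo=float(sys.argv[2]); c0=np.array([float(sys.argv[3]),float(sys.argv[4])])
q=P[(np.hypot(*(P[:,:2]-c0).T)<65)]; r=q[(q[:,2]>zo+70)&(q[:,2]<zo+84)]
print(len(r)); 
if len(r)>50: print(cv2.minAreaRect(r[:,:2].astype(np.float32)),np.median(r[:,2]))
print(cc[2])
E
python3 roof.py pics/d.png 0 455.5 293.5
```

```text
3.8 [455.7 293.5 231.7] [ 179.8    0.  -170.4] 0.6165731220683797 85.03977036086626
house_mid 0.66 [566.7 473.   43.7]
house_front 0.76 [583.7 498.5   1. ]
3609
((454.4122619628906, 294.0621337890625), (70.69512939453125, 60.10279846191406), 9.28049373626709) 79.40758771896742
[373.6 279.8 373.4]
```

View pics/d.png

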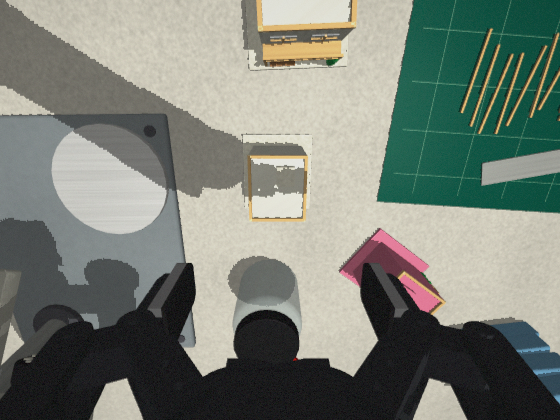

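The wrist view shows the house at pixel (277, 188), and its roof rectangle agrees with the fixed cameras to about 1 mm. I'll go down and grasp it.

move_arm(steps=[[0, 0, 0, -0.0005, 0, -0.048, 0.085], [0, 0, 0, 0, 0, -0.048, 0.085], [0, 0, 0, 0, 0, -0.048, 0.085], [0, 0, 0, 0, 0, -0.04, 0.085], [0, 0, 0, 0, 0, -0.009, 0.085]])

```text
clock: 4.45
eef_pos: [454.3, 286.1, 34.7]
tool_rot: [-3.137, -0.006, -2.982]
force: [-1.1, -0.8, 0.6]
width: 84.6
gripper_force: 0.0
```

move_arm(steps=[[0, 0, 0, 0, 0, 0, 0.05], [0, 0, 0, 0, 0, 0, 0.05], [0, 0, 0, 0, 0, 0, 0.05], [0, 0, 0, 0, 0, 0, 0.05], [0, 0, 0, 0, 0, 0, 0.05]])

```text
clock: 4.95
eef_pos: [457.3, 290.5, 40.3]
tool_rot: [3.14, 0.003, -2.98]
force: [0.5, -2.5, 7.3]
width: 59.4
gripper_force: 66.4
```

move_arm(steps=[[0, 0, 0, 0, 0, 0.03, 0.05], [0, 0, 0, 0, 0, 0.03, 0.05], [0, 0, 0, 0.0086, -0.0404, 0, 0.05], [0, 0, 0, 0.0086, -0.0404, 0, 0.05], [0, 0, 0, 0.0086, -0.0404, 0, 0.05]])

```text
clock: 5.45
eef_pos: [482.4, 167.0, 99.3]
tool_rot: [-3.141, 0.002, -2.979]
force: [0.9, -0.7, -1.4]
width: 59.3
gripper_force: 66.1
```

move_arm(steps=[[0, 0, 0.5, 0.0086, -0.0404, 0, 0.05], [0, 0, 0, 0.0086, -0.0404, 0, 0.05], [0, 0, 0, 0, 0, -0.02, 0.05], [0, 0, 0, 0, 0, 0, 0.05], [0, 0, 0, 0, 0, 0, 0.05]])

```text
clock: 5.95
eef_pos: [498.8, 88.8, 78.9]
tool_rot: [3.141, 0.0, -2.97]
force: [0.4, 1.3, -2.5]
width: 59.3
gripper_force: 65.9
```

```bash
python3 roof.py pics/w2.png 40 498 91; python3 - <<'E'
from h import *
for n in("top","scene"):
    im,d=eyes.get_image(n); P=pts(n,d>0,d); q=P[(np.hypot(P[:,0]-498,P[:,1]-91)<55)&(P[:,2]>110)&(P[:,2]<124)]
    print(n,len(q)); 
    if len(q)>50: print(cv2.minAreaRect(q[:,:2].astype(np.float32)),np.median(q[:,2]))
print(telemetry.read_state()["eef_pos"])
E
```

```text
5.95 [498.8  88.8  78.9] [ 180.     0.  -170.2] 0.7497904258278054 59.32220131864069
19508
((495.4632568359375, 88.63716125488281), (67.65068054199219, 94.31066131591797), 9.80863094329834) 117.92830975348315
[416.8  75.  220.7]
top 10
scene 311
((509.1034240722656, 94.19966125488281), (51.67778778076172, 87.28594207763672), 14.496919631958008) 117.55131090512077
[499.2  89.1  79. ]
```

move_arm(steps=[[0, 0, 0.4, 0.0015, 0.0022, 0, 0.05], [0, 0, 0, 0, 0, -0.01, 0.05], [0, 0, 0, 0, 0, -0.005, 0.05], [0, 0, 0, 0, 0, -0.001, 0.05], [0, 0, 0, 0, 0, 0, 0.05]])

```text
clock: 6.7
eef_pos: [500.1, 89.8, 62.2]
tool_rot: [-3.141, -0.001, -2.964]
force: [-1.6, -1.6, 3.6]
width: 59.8
gripper_force: 66.7
```

move_arm(steps=[[0, 0, 0, 0, 0, -0.0005, 0.05], [0, 0, 0, 0, 0, 0, 0.085], [0, 0, 0, 0, 0, 0, 0.085], [0, 0, 0, 0, 0, 0, 0.085], [0, 0, 0, 0, 0, 0, 0.085]])

```text
clock: 7.2
eef_pos: [500.5, 90.0, 61.6]
tool_rot: [3.141, -0.0, -2.964]
force: [-0.3, -0.6, 0.8]
width: 85.4
gripper_force: 0.0
```

move_arm(steps=[[0, 0, 0, 0, 0, 0.04, 0.085], [0, 0, 0, 0, 0, 0.048, 0.085], [0, 0, 0, 0, 0, 0.048, 0.085], [0, 0, 0, 0, 0, 0.048, 0.085], [0, 0, 0, 0, 0, 0, 0.085]])

```text
clock: 7.7
eef_pos: [503.9, 92.0, 251.6]
tool_rot: [3.141, 0.011, -2.964]
force: [1.1, 1.2, 0.1]
width: 85.4
gripper_force: 0.0
```

```bash
cat > chk.py <<'E'
from h import *
s=telemetry.read_state(); print(s["clock"],s["eef_pos"],np.degrees(s["tool_rot"]),s["qpos"],s["force"])
for n in("wrist","scene","top"):
    cc=cal(n); im,d=eyes.get_image(n); cv2.imwrite("k_"+n+".png",im); np.save("k_"+n+"_d.npy",d)
    P=pts(n,d>0,d,cc); q=P[(np.hypot(P[:,0]-498,P[:,1]-91)<60)]
    r=q[(q[:,2]>94)&(q[:,2]<106)]; print(n,len(r)); 
    if len(r)>50: print(" roof",cv2.minAreaRect(r[:,:2].astype(np.float32)),np.median(r[:,2]))
    # stage rim by image gradient at z=22
    X,Y=np.meshgrid(np.arange(400,600,1.),np.arange(0,190,1.))
    u,v=pix(n,np.stack([X,Y,0*X+22],-1),cc); r=cv2.remap(im,u.astype(np.float32),v.astype(np.float32),1,borderValue=0)
    cv2.imwrite(f"rs_{n}.png",r)
    G=cv2.GaussianBlur(r.astype(np.float32).mean(2),(0,0),1.2)
    from scipy.optimize import least_squares
    ctr=np.array([498.,91.])
    E=[]
    for a in np.arange(0,2*np.pi,.05):
        rad=np.arange(62,80,.5); xx=ctr[0]+rad*np.cos(a);yy=ctr[1]+rad*np.sin(a)
        pr=cv2.remap(G,(xx-400)[None].astype(np.float32),yy[None].astype(np.float32),1).ravel()
        dg=-np.gradient(pr); k=dg.argmax()
        if dg[k]>3 and pr.min()>1: E.append((xx[k],yy[k]))
    E=np.array(E)
    if len(E)>20:
        o=least_squares(lambda p:np.hypot(E[:,0]-p[0],E[:,1]-p[1])-70,ctr,loss='cauchy',f_scale=.7); print(" stage",o.x,len(E),np.median(abs(o.fun)))
    for nm in("house_mid","house_front","stage_mid","stage_front"):
        for r in finder.pinpoint(n,nm)[:4]:
            p=w(n,r["location"],cc)
            if np.hypot(p[0]-498,p[1]-91)<80: print(" ",nm,r["confidence"],p)
ims=[cv2.resize(cv2.imread(f"rs_{n}.png"),(400,380)) for n in("wrist","scene")]
cv2.imwrite("pics/e.png",np.hstack(ims))
E
python3 chk.py
```

```text
7.7 [503.9  92.  251.6] [ 180.     0.6 -169.8] [ 0.4  0.5 -0.9  1.9  0.5  1.   1. ] [1.1 1.2 0.1]
wrist 3648
 roof ((498.36444091796875, 90.2060317993164), (70.23453521728516, 60.12884521484375), 10.262635231018066) 101.33410671486155
 stage [496.9  91.4] 123 0.8781531223059602
scene 460
 roof ((499.5443420410156, 91.67680358886719), (73.96324920654297, 63.01622772216797), 10.078908920288086) 101.30996623138321
 stage [498.4  91. ] 92 0.7418017673724364
  house_mid 0.92 [504.1  91.   66.8]
  house_front 0.76 [534.2  92.7  22.8]
  stage_mid 0.91 [496.   91.3  24. ]
  stage_front 0.86 [532.2  95.9  20.4]
top 0
 stage [497.4  90.1] 31 0.3418233770006367
```

View pics/e.png

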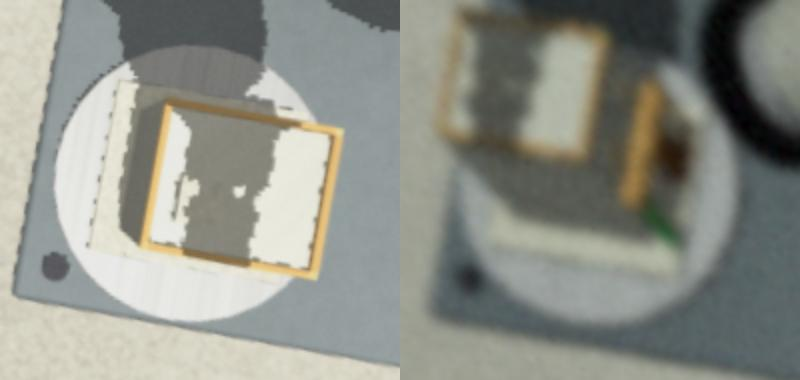

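House placed: yaw 10.2°, and within about 1 mm of the stage centre in both views. Next I'll tilt over the knob.

move_arm(steps=[[1.24, -6.88, 0, 0.01, -0.02, 0.024, 0.085], [1.24, -6.88, 0, 0.02, -0.022, 0.009, 0.085], [1.24, -6.88, 0, 0.02, -0.022, 0.009, 0.085], [1.24, -6.88, 0, 0.02, -0.022, 0, 0.085], [1.24, -6.88, 0, 0.0247, -0.02, 0, 0.085]])

```text
clock: 8.95
eef_pos: [584.3, -13.7, 287.6]
tool_rot: [-3.126, 0.553, -2.968]
force: [0.5, -1.3, 0.6]
width: 85.1
gripper_force: 0.0
```

move_arm(steps=[[0, 0, 0, 0, 0, 0, 0.085], [0, 0, 0, 0, 0, 0, 0.085]])

```text
clock: 9.15
eef_pos: [585.1, -10.0, 287.8]
tool_rot: [-3.13, 0.55, -2.967]
force: [-0.3, 0.0, 1.0]
width: 85.0
gripper_force: 0.0
```

```bash
cat > knob.py <<'E'
from h import *
import sys
from scipy.optimize import least_squares
psi=np.radians(10.2); c,s_=np.cos(np.radians(35)),np.sin(np.radians(35))
Rm=R.from_euler('z',psi).as_matrix()@np.array([[c,0,-s_],[0,1,0],[s_,0,c]])
O=np.array([681.3,1.3,171])
def toM(P): return (np.asarray(P)-O)@Rm
def toW(p): return Rm@np.asarray(p,float)+O
def tool():
    s=telemetry.read_state(); T=R.from_euler('xyz',s["tool_rot"]).as_matrix()
    print("clk",s["clock"],"tcp_m",toM(s["eef_pos"]),"tool axes in mount\n",np.round(Rm.T@T,3),"q",np.round(s["qpos"],2),"w",round(s["width"],1),"F_m",Rm.T@s["force"],"T_m",np.round(Rm.T@s["torque"],2)); return s
if __name__=="__main__":
    tool()
    for n in("wrist","scene","top"):
        cc=cal(n); im,d=eyes.get_image(n); cv2.imwrite(f"n_{n}.png",im); np.save(f"n_{n}_d.npy",d)
        Q=toM(pts(n,d>0,d,cc)); 
        t=Q[(np.hypot(Q[:,0],Q[:,1])<30)&(abs(Q[:,2]-101)<6)]; 
        if len(t)>20: print(n,"fine top z",np.median(t[:,2]),cv2.minAreaRect(t[:,:2].astype(np.float32)),cv2.minEnclosingCircle(t[:,:2].astype(np.float32)))
        t=Q[(np.hypot(Q[:,0],Q[:,1])<45)&(abs(Q[:,2]-65)<5)]
        if len(t)>20: print(n,"coarse top z",np.median(t[:,2]),cv2.minEnclosingCircle(t[:,:2].astype(np.float32)))
        t=Q[(abs(Q[:,0]+92)<90)&(abs(Q[:,1]+65)<40)&(abs(Q[:,2]-79)<12)]
        if len(t)>5: print(n,"lever top",len(t),np.median(t,0))
        for nm in "coarse_mid fine_mid pointer mark lever_pivot lever_grip".split():
            for r in finder.pinpoint(n,nm)[:1]: print(" ",nm,round(r["confidence"],2),toM(w(n,r["location"],cc)))
    if len(sys.argv)>1:
        im=cv2.imread("n_wrist.png"); cv2.imwrite(sys.argv[1],im)
E
python3 knob.py pics/f.png
```

```text
clk 9.15 tcp_m [-12.2   5.9 151.1] tool axes in mount
 [[-1.   0.  -0.1]
 [ 0.   1.  -0. ]
 [ 0.1 -0.  -1. ]] q [ 0.7  0.4 -0.9  2.1  0.9  0.3  0.9] w 85.0 F_m [0.3 0.1 1. ] T_m [0.  0.6 0. ]
wrist fine top z 99.8361211081561 ((-0.41744327545166016, 1.3530330657958984), (34.27344512939453, 35.09596633911133), 3.8119125366210938) ((0.4322863519191742, 1.6373679637908936), 18.203815460205078)
wrist coarse top z 63.82288246590694 ((0.482807993888855, 1.3616478443145752), 32.84309387207031)
wrist lever top 411 [-96.1 -62.   77.5]
  coarse_mid 0.72 [ 4.5  1.6 48.1]
  fine_mid 0.97 [-1.1  0.5 77.4]
  pointer 0.87 [106.5  36.   25.4]
  mark 0.68 [78.1 39.8 29.3]
  lever_pivot 0.7 [-96.3   3.   41.3]
  lever_grip 0.83 [-95.5 -67.   60.7]
scene fine top z 98.93732701208558 ((2.645012855529785, 2.9317169189453125), (31.5085506439209, 32.97976303100586), 76.2362060546875) ((1.5700498819351196, 3.0963313579559326), 17.83940887451172)
scene coarse top z 63.20432458968521 ((2.8345530033111572, 3.290052652359009), 33.01823806762695)
scene lever top 26 [-93.1 -59.5  72.6]
  coarse_mid 0.77 [ 4.6 -0.1 49.6]
  fine_mid 0.94 [-0.  -2.4 81.7]
  mark 0.63 [81.8 37.4 24.7]
  lever_pivot 0.91 [-89.9  -1.2  42.4]
  lever_grip 0.71 [-91.7 -64.1  62.7]
top fine top z 99.40295953922407 ((2.3719568252563477, 0.14273834228515625), (34.60362243652344, 33.781402587890625), 78.64151000976562) ((1.6827149391174316, -0.25625181198120117), 18.14784049987793)
top coarse top z 63.86117484690762 ((2.428290367126465, 0.6947134733200073), 32.81008529663086)
  coarse_mid 0.78 [-2.4 -1.2 49.6]
  fine_mid 0.85 [ 1.5  1.7 81.7]
  pointer 0.74 [105.   38.2  27.2]
  mark 0.82 [77.2 38.9 25.4]
  lever_pivot 0.7 [-94.   -1.4  43.3]
  lever_grip 0.67 [-191.3  118.9  -50.9]
```

View pics/f.png

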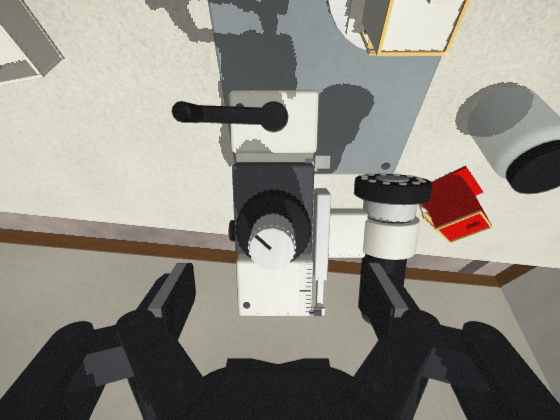

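move_arm(steps=[[0.3, -1.7, 0, 0.0146, 0.0003, -0.0088, 0.085], [0.3, -1.7, 0, 0.0146, 0.0004, -0.0088, 0.085], [0, 0, 0, 0, 0, 0, 0.085], [0, 0, 0, 0, 0, 0, 0.085]])

```text
clock: 10.6
eef_pos: [610.0, -10.4, 271.9]
tool_rot: [-3.128, 0.601, -2.966]
force: [-0.3, 0.1, -0.8]
width: 85.0
gripper_force: 0.0
```

```bash
cat > go.py <<'E'
from knob import *
def go(target,alpha=0):
    s=tool(); T=R.from_euler('xyz',s["tool_rot"])
    Rt=R.from_matrix(Rm)*R.from_euler('x',np.pi)*R.from_euler('z',np.pi+np.radians(alpha))
    print("rotvec deg",np.round((Rt*T.inv()).as_rotvec(degrees=True),2),"shift mm",np.round(toW(target)-s["eef_pos"],1))
if __name__=="__main__":
    a=[float(x) for x in sys.argv[1:]]; go(a[:3],a[3] if len(a)>3 else 0)
E
python3 go.py 1.3 1.4 37
```

```text
clk 10.6 tcp_m [ -1.3   1.1 124.1] tool axes in mount
 [[-1.  0. -0.]
 [ 0.  1. -0.]
 [ 0. -0. -1.]] q [ 0.6  0.4 -0.8  2.1  1.3  0.2  0.5] w 85.0 F_m [-0.7  0.1 -0.5] T_m [ 0.   0.6 -0. ]
rotvec deg [ 0.7 -0.4  0.6] shift mm [ 51.2   9.5 -69.9]
```

move_arm(steps=[[0.7, -0.4, 0.6, 0.0092, 0.0014, -0.0095, 0.085], [0, 0, 0, 0.014, 0.0026, -0.02, 0.085], [0, 0, 0, 0.014, 0.0026, -0.02, 0.085], [0, 0, 0, 0, 0, 0, 0.085]])

```text
clock: 11.0
eef_pos: [647.5, -3.9, 220.8]
tool_rot: [3.141, 0.609, -2.964]
force: [-1.4, -0.1, 0.2]
width: 85.1
gripper_force: 0.0
```

```bash
sed -i 's/suppress=True/suppress=True,floatmode="fixed"/' h.py; python3 go.py 1.3 1.4 37
```

```text
clk 11.0 tcp_m [ 0.6  0.8 60.4] tool axes in mount
 [[-1.0  0.0 -0.0]
 [ 0.0  1.0  0.0]
 [ 0.0  0.0 -1.0]] q [ 0.5  0.6 -0.8  2.1  1.7  0.3  0.1] w 85.1 F_m [-1.1  0.2  1.0] T_m [-0.0  0.7  0.0]
rotvec deg [-0.0 -0.1  0.0] shift mm [ 13.7   3.0 -18.8]
```

move_arm(steps=[[0, 0, 0, 0.0137, 0.003, -0.0188, 0.085], [0, 0, 0, 0, 0, 0, 0.085], [0, 0, 0, 0, 0, 0, 0.058], [0, 0, 0, 0, 0, 0, 0.058], [0, 0, 0, 0, 0, 0, 0.058]])

```text
clock: 11.5
eef_pos: [660.6, -1.8, 205.5]
tool_rot: [-3.138, 0.612, -2.962]
force: [-5.5, -1.7, 4.9]
width: 62.3
gripper_force: 63.6
```

```bash
python3 go.py 1.3 1.4 37
```

```text
clk 11.5 tcp_m [ 2.6  0.6 40.2] tool axes in mount
 [[-1.0 -0.0  0.0]
 [-0.0  1.0 -0.0]
 [-0.0 -0.0 -1.0]] q [ 0.5  0.6 -0.8  2.1  1.8  0.3  0.1] w 62.3 F_m [-1.9 -0.7  7.4] T_m [-0.1  0.9 -0.0]
rotvec deg [0.1 0.1 0.1] shift mm [ 0.6  0.9 -3.4]
```

move_arm(steps=[[4.52, 0.81, -6.55, 0, 0, 0, 0.058], [4.52, 0.81, -6.55, 0, 0, 0, 0.058], [4.52, 0.81, -6.55, 0, 0, 0, 0.058], [4.52, 0.81, -6.55, 0, 0, 0, 0.058], [4.52, 0.81, -6.55, 0, 0, 0, 0.058]])

```text
clock: 12.0
eef_pos: [660.5, -2.7, 205.3]
tool_rot: [2.719, 0.456, 2.516]
force: [-6.0, -3.0, 5.4]
width: 62.1
gripper_force: 65.1
```

```bash
python3 go.py 1.3 1.4 37
```

```text
clk 12.0 tcp_m [ 2.3 -0.3 40.2] tool axes in mount
 [[-0.8  0.6  0.0]
 [ 0.6  0.8 -0.0]
 [-0.0 -0.0 -1.0]] q [ 0.6  0.7 -0.9  2.1  1.8  0.4 -0.6] w 62.1 F_m [-2.2 -1.9  8.1] T_m [-0.4  1.0  0.1]
rotvec deg [-22.5  -3.9  33.1] shift mm [ 0.7  1.9 -3.2]
```

move_arm(steps=[[4.52, 0.81, -6.55, 0, 0, 0, 0.058], [4.52, 0.81, -6.55, 0, 0, 0, 0.058], [2.26, 0.41, -3.28, 0, 0, 0, 0.058], [0, 0, 0, 0, 0, 0, 0.058]])

```text
clock: 12.4
eef_pos: [660.3, -3.1, 205.0]
tool_rot: [2.598, 0.294, 2.187]
force: [-7.6, -3.3, 8.5]
width: 62.4
gripper_force: 65.4
```

```bash
python3 go.py 1.3 1.4 37
```

```text
clk 12.4 tcp_m [ 2.0 -0.7 40.2] tool axes in mount
 [[-0.5  0.9 -0.0]
 [ 0.9  0.5 -0.0]
 [-0.0 -0.0 -1.0]] q [ 0.7  0.7 -1.0  2.1  1.7  0.5 -0.9] w 62.4 F_m [-1.8 -1.9 11.6] T_m [-0.5  1.1 -0.2]
rotvec deg [-33.7  -5.9  49.4] shift mm [ 0.9  2.3 -3.0]
```

move_arm(steps=[[2.26, 0.41, -3.28, 0, 0, 0, 0.058], [0, 0, 0, 0, 0, 0, 0.058]])

```text
clock: 12.6
eef_pos: [660.2, -3.2, 205.0]
tool_rot: [2.582, 0.257, 2.125]
force: [-8.5, -4.7, 7.4]
width: 62.1
gripper_force: 65.4
```

```bash
python3 go.py 1.3 1.4 37
```

```text
clk 12.6 tcp_m [ 1.9 -0.7 40.2] tool axes in mount
 [[-0.4  0.9 -0.0]
 [ 0.9  0.4 -0.0]
 [-0.0 -0.0 -1.0]] q [ 0.7  0.7 -1.0  2.1  1.7  0.5 -1.0] w 62.1 F_m [-3.3 -3.1 11.3] T_m [-0.5  1.0 -0.2]
rotvec deg [-36.0  -6.3  52.6] shift mm [ 1.0  2.3 -3.0]
```

move_arm(steps=[[2.26, 0.41, -3.28, 0, 0, 0, 0.058], [0, 0, 0, 0, 0, 0, 0.058]])

```text
clock: 12.8
eef_pos: [660.2, -3.3, 205.0]
tool_rot: [2.568, 0.22, 2.065]
force: [-8.5, -3.5, 7.1]
width: 62.1
gripper_force: 65.4
```

```bash
python3 go.py 1.3 1.4 37
```

```text
clk 12.8 tcp_m [ 1.8 -0.8 40.2] tool axes in mount
 [[-0.4  0.9 -0.0]
 [ 0.9  0.4 -0.0]
 [-0.0 -0.0 -1.0]] q [ 0.7  0.7 -1.0  2.1  1.7  0.5 -1.0] w 62.1 F_m [-3.2 -2.0 11.0] T_m [-0.6  1.1 -0.2]
rotvec deg [-38.2  -6.7  55.9] shift mm [ 1.0  2.4 -2.9]
```

move_arm(steps=[[2.26, 0.41, -3.28, 0, 0, 0, 0.058], [0, 0, 0, 0, 0, 0, 0.058]])

```text
clock: 13.0
eef_pos: [660.5, -4.1, 205.0]
tool_rot: [2.557, 0.189, 2.012]
force: [-5.9, -6.1, 6.4]
width: 62.1
gripper_force: 65.3
```

```bash
python3 go.py 1.3 1.4 37|grep -v '^ '
```

```text
clk 13.0 tcp_m [ 2.0 -1.7 40.2] tool axes in mount
rotvec deg [-40.1  -6.9  58.8] shift mm [ 0.7  3.2 -3.0]
```

move_arm(steps=[[2.26, 0.41, -3.28, 0, 0, 0, 0.058], [0, 0, 0, 0, 0, 0, 0.058]])

```text
clock: 13.2
eef_pos: [661.4, -6.7, 205.2]
tool_rot: [2.547, 0.152, 1.947]
force: [-4.9, -9.7, 8.6]
width: 62.0
gripper_force: 65.6
```

```bash
python3 - <<'E'
from go import *
go([1.3,1.4,37]); n="scene"; cc=cal(n); im,d=eyes.get_image(n)
for nm in("pointer","mark"):
    for r in finder.pinpoint(n,nm)[:1]: print(nm,r["confidence"],toM(w(n,r["location"],cc)))
E
```

```text
clk 13.2 tcp_m [ 2.4 -4.3 40.1] tool axes in mount
 [[-0.2  1.0  0.0]
 [ 1.0  0.2 -0.0]
 [-0.0 -0.0 -1.0]] q [ 0.7  0.7 -1.0  2.1  1.7  0.5 -1.1] w 62.0 F_m [-0.4 -8.7 10.8] T_m [-1.9  0.9  1.3]
rotvec deg [-42.4  -7.1  62.4] shift mm [-0.1  5.8 -3.2]
pointer 0.59 [84.6 37.1 26.1]
mark 0.73 [80.9 35.9 24.8]
```

Torque jumped from 0.2 to 1.3 N m, so the coarse knob is at its stop. I'll release it, rise to the fine knob's height and turn the hand back.

move_arm(steps=[[0, 0, 0, 0, 0, 0, 0.085], [0, 0, 0, 0, 0, 0, 0.085], [0, 0, 0, 0, 0, 0, 0.085], [0, 0, 0, -0.018, -0.0032, 0.0262, 0.085], [0, 0, 0, -0.018, 0.0, 0.0262, 0.085]])

```text
clock: 13.85
eef_pos: [624.4, -3.7, 255.9]
tool_rot: [2.547, 0.137, 1.951]
force: [0.2, -0.7, -0.0]
width: 85.0
gripper_force: 0.0
```

move_arm(steps=[[-4.8, -0.86, 6.96, 0, 0, 0, 0.085], [-4.8, -0.86, 6.96, 0, 0, 0, 0.085], [-4.8, -0.86, 6.96, 0, 0, 0, 0.085], [-4.8, -0.86, 6.96, 0, 0, 0, 0.085], [-4.8, -0.86, 6.96, 0, 0, 0, 0.085]])

```text
clock: 14.35
eef_pos: [625.1, -3.5, 256.4]
tool_rot: [2.776, 0.501, 2.647]
force: [-0.6, -0.2, 0.4]
width: 84.9
gripper_force: 0.0
```

move_arm(steps=[[-4.8, -0.86, 6.96, 0, 0, 0, 0.085], [-4.8, -0.86, 6.96, 0, 0, 0, 0.085], [-4.8, -0.86, 6.96, 0, 0, 0, 0.085], [-4.0, -0.7, 5.8, 0, 0, 0, 0.085], [0, 0, 0, 0, 0, 0, 0.085]])

```text
clock: 14.85
eef_pos: [625.1, -3.5, 256.3]
tool_rot: [3.131, 0.611, -2.982]
force: [-0.1, -0.8, -0.3]
width: 85.1
gripper_force: 0.0
```

```bash
python3 go.py 1.3 1.4 69; cat > line.py <<'E'
from knob import *
def rect(n="wrist",cx=0.,cy=0.,z=99.7,save=None):
    # rectified view of knob top plane in mount frame, 0.2 mm/px; rows=+x(mount) down => up in image is -x, cols=+y
    cc=cal(n); im,d=eyes.get_image(n); cv2.imwrite("l_"+n+".png",im); np.save("l_d.npy",d)
    v,u=np.meshgrid(np.arange(-25,25,.2),np.arange(-25,25,.2),indexing='ij')
    W=np.stack([v+cx,u+cy,0*u+z],-1)@Rm.T+O
    a,b=pix(n,W,cc); r=cv2.remap(im,a.astype(np.float32),b.astype(np.float32),1)
    Q=toM(pts(n,d>0,d,cc)); t=Q[(np.hypot(Q[:,0]-cx,Q[:,1]-cy)<30)&(abs(Q[:,2]-z)<4)]
    if len(t)>20: print(n,len(t),"top z",np.median(t[:,2]),"circ",cv2.minEnclosingCircle(t[:,:2].astype(np.float32)),cv2.minAreaRect(t[:,:2].astype(np.float32)))
    else: print(n,"few top pts",len(t))
    return r,t
def ang(r,c0):
    g=cv2.cvtColor(r,cv2.COLOR_BGR2GRAY).astype(np.float32)
    A=np.radians(np.arange(-180,180,1.)); rad=np.arange(3,14,.25)
    x=c0[0]-rad[:,None]*np.cos(A); y=c0[1]-rad[:,None]*np.sin(A) # A: angle ccw from -x in picture (neg fine)
    p=cv2.remap(g,((y+25)/.2).astype(np.float32),((x+25)/.2).astype(np.float32),1)
    m=np.median(p,0); return m
if __name__=="__main__":
    r,t=rect("wrist"); cv2.imwrite("line.png",cv2.resize(r,(500,500)))
    (c,_)=cv2.minEnclosingCircle(t[:,:2].astype(np.float32)) if len(t)>20 else ((0,0),0)
    m=ang(r,c); i=np.argsort(m)[:8]; print("darkest angles (left of -x +)",i-180,m[i],np.median(m))
    im=cv2.imread("l_wrist.png"); cv2.imwrite(sys.argv[1],np.hstack([cv2.resize(r,(420,420)),im[:, 70:450]]))
E
python3 line.py pics/g.png
```

```text
clk 14.85 tcp_m [  2.9   5.2 102.1] tool axes in mount
 [[-1.0  0.0 -0.0]
 [ 0.0  1.0  0.0]
 [ 0.0  0.0 -1.0]] q [ 0.8  0.6 -1.1  2.1  1.5  0.5  0.3] w 85.1 F_m [-0.3 -0.8 -0.1] T_m [-0.0  0.6  0.0]
rotvec deg [-0.5 -0.1  0.7] shift mm [ 18.0  -0.6 -28.1]
wrist 2710 top z 99.8308820317326 circ ((0.20094086229801178, 1.3858463764190674), 18.01151466369629) ((-0.33518409729003906, 1.5793170928955078), (35.34481430053711, 34.0308723449707), 78.46646881103516)
darkest angles (left of -x +) [47 48 46 49 50 45 51 52] [43.2 43.6 43.8 44.0 45.0 45.2 46.8 48.6] 230.0
```

View pics/g.png

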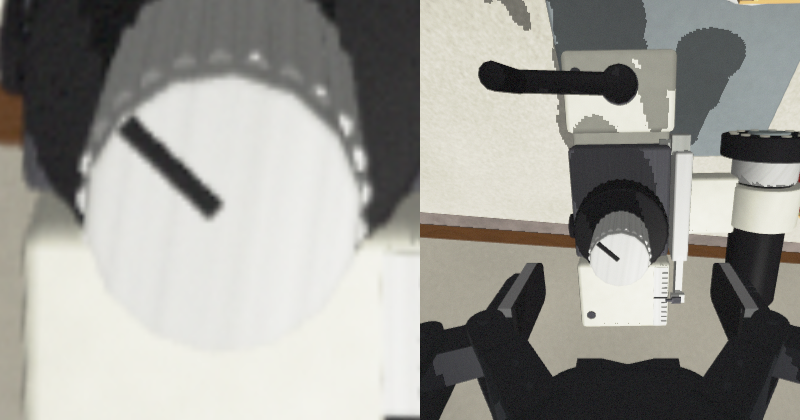

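move_arm(steps=[[-0.5, -0.1, 0.7, 0.0088, -0.0003, -0.0141, 0.085], [0, 0, 0, 0.0088, -0.0004, -0.0141, 0.085], [0, 0, 0, 0, 0, 0, 0.085], [0, 0, 0, 0, 0, 0, 0.028], [0, 0, 0, 0, 0, 0, 0.028]])

```text
clock: 15.4
eef_pos: [642.8, -4.5, 228.8]
tool_rot: [3.141, 0.612, -2.965]
force: [-0.1, -0.8, -0.6]
width: 58.7
gripper_force: 0.0
```

move_arm(steps=[[0, 0, 0, 0, 0, 0, 0.028], [0, 0, 0, 0, 0, 0, 0.028], [0, 0, 0, 0, 0, 0, 0.028], [0, 0, 0, 0, 0, 0, 0.028]])

```text
clock: 15.8
eef_pos: [642.8, -5.0, 228.9]
tool_rot: [-3.14, 0.612, -2.964]
force: [-4.7, -1.5, 4.8]
width: 32.3
gripper_force: 58.8
```

```bash
python3 go.py 0.8 1.4 69; python3 line.py /tmp/x.png
```

```text
clk 15.8 tcp_m [ 1.3  0.6 69.8] tool axes in mount
 [[-1.0  0.0  0.0]
 [ 0.0  1.0 -0.0]
 [-0.0 -0.0 -1.0]] q [ 0.7  0.7 -1.1  2.1  1.6  0.5  0.2] w 32.3 F_m [-1.3 -0.7  6.8] T_m [-0.1  0.7 -0.0]
rotvec deg [0.1 0.1 0.1] shift mm [-0.1  0.8 -1.0]
wrist 4555 top z 99.82392391623745 circ ((-5.813990116119385, 0.40239429473876953), 28.928625106811523) ((-0.1505584716796875, 2.3281993865966797), (34.84829330444336, 54.97047805786133), 18.19600486755371)
darkest angles (left of -x +) [74 73 76 75 77 72 71 70] [102.7 104.1 106.7 107.0 108.5 109.1 111.3 115.8] 229.73389
```

move_arm(steps=[[4.38, 0.79, -6.35, -0.0003, -0.0001, -0.0002, 0.028], [4.38, 0.79, -6.35, -0.0003, 0, -0.0002, 0.028], [4.38, 0.79, -6.35, -0.0003, -0.0001, -0.0002, 0.028], [4.38, 0.79, -6.35, -0.0003, 0, -0.0003, 0.028], [4.38, 0.79, -6.35, -0.0004, -0.0001, -0.0002, 0.028]])

```text
clock: 16.35
eef_pos: [641.1, -5.3, 227.7]
tool_rot: [2.727, 0.462, 2.537]
force: [-3.0, 0.1, 3.8]
width: 32.6
gripper_force: 59.1
```

move_arm(steps=[[4.38, 0.79, -6.35, -0.0003, -0.0001, -0.0002, 0.028], [0, 0, 0, 0, 0, 0, 0.028], [0, 0, 0, 0, 0, 0, 0.028]])

```text
clock: 16.65
eef_pos: [640.8, -5.4, 227.5]
tool_rot: [2.672, 0.406, 2.408]
force: [-4.1, -1.3, 5.3]
width: 32.9
gripper_force: 59.3
```

```bash
python3 go.py -1.6 1.4 69; cat > line2.py <<'E'
from line import *
def la(r,c):
    g=cv2.cvtColor(r,cv2.COLOR_BGR2GRAY); v,u=np.mgrid[-25:25:.2,-25:25:.2]
    m=((g<110)&(np.hypot(v-c[0],u-c[1])<14.5)).astype(np.uint8)
    n,L,S,_=cv2.connectedComponentsWithStats(m)
    for k in range(1,n):
        if S[k,4]>200:
            p=np.c_[u[L==k],v[L==k]].astype(np.float32); vx,vy,x0,y0=cv2.fitLine(p,cv2.DIST_HUBER,0,.1,.01).ravel()
            if vy>0: vx,vy=-vx,-vy
            print("  comp",S[k,4],"size mm",cv2.minAreaRect(p)[1],"mid y,x",x0,y0,"angle left of -x",np.degrees(np.arctan2(-vx,-vy)))
if __name__=="__main__":
    r,t=rect("wrist"); la(r,[float(sys.argv[1]),1.4]); cv2.imwrite("pics/"+sys.argv[2],np.hstack([cv2.resize(r,(420,420)),cv2.imread("l_wrist.png")[:,70:450]]))
    n="scene"; cc=cal(n); im,d=eyes.get_image(n)
    cc2=cal("wrist")
    for n,q in(("scene",cc),("wrist",cc2)):
        for nm in("pointer","mark"):
            for k in finder.pinpoint(n,nm)[:1]: print(n,nm,k["confidence"],toM(w(n,k["location"],q)))
E
python3 line2.py -2 h.png
```

```text
clk 16.65 tcp_m [-1.2  0.6 69.8] tool axes in mount
 [[-0.7  0.7 -0.0]
 [ 0.7  0.7 -0.0]
 [-0.0 -0.0 -1.0]] q [ 0.8  0.7 -1.1  2.1  1.6  0.5 -0.6] w 32.9 F_m [-0.5 -0.5  6.8] T_m [-0.0  0.7 -0.1]
rotvec deg [-26.2  -4.7  38.2] shift mm [ 0.0  0.8 -0.9]
wrist 4525 top z 99.80706555982002 circ ((-5.95536470413208, 6.249613285064697), 28.685150146484375) ((-1.1671240329742432, 3.806673049926758), (54.284088134765625, 34.84708023071289), 62.75355911254883)
  comp 1115 size mm (14.0, 3.200000047683716) mid y,x 1.1163911 -9.388582 angle left of -x -0.9686548
scene pointer 0.93 [82.9 36.1 26.7]
scene mark 0.77 [82.7 36.9 26.3]
wrist pointer 0.85 [81.5 34.5 21.7]
wrist mark 0.64 [78.3 36.2 26.5]
```

View pics/h.png

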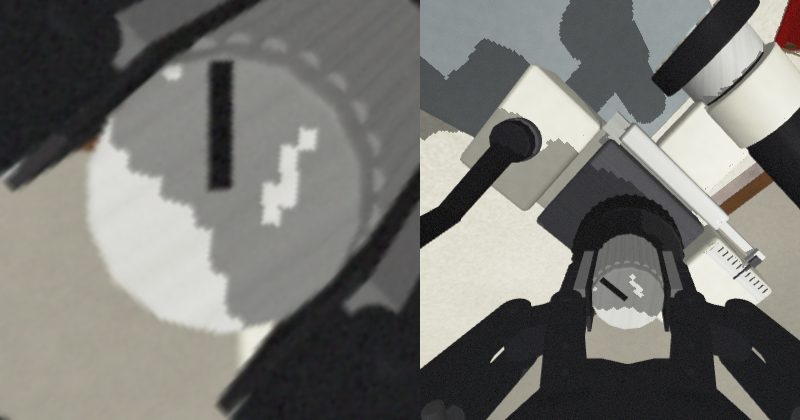

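The line now points straight down the slope (under 1° off). I'll release the fine knob and go over to the lever.

move_arm(steps=[[0, 0, 0, 0, 0, 0, 0.06], [0, 0, 0, 0, 0, 0, 0.06], [0, 0, 0, 0, 0, 0, 0.06], [0, 0, 0, -0.0226, -0.004, 0.0328, 0.06], [0, 0, 0, -0.0226, -0.0041, 0.0327, 0.06]])

```text
clock: 17.45
eef_pos: [595.0, -12.9, 291.5]
tool_rot: [2.672, 0.401, 2.409]
force: [-0.7, -1.0, 0.8]
width: 60.2
gripper_force: 0.0
```

move_arm(steps=[[0, 0, 0, -0.0208, -0.0261, -0.0176, 0.06], [0, 0, 0, -0.0208, -0.0261, -0.0176, 0.06], [0, 0, 0, -0.0208, -0.0261, -0.0176, 0.06], [0, 0, 0, 0, 0, 0, 0.06], [0, 0, 0, 0, 0, 0, 0.06]])

```text
clock: 17.95
eef_pos: [533.2, -92.2, 239.3]
tool_rot: [2.672, 0.404, 2.407]
force: [0.3, 0.5, -0.4]
width: 60.2
gripper_force: 0.0
```

```bash
cat > lev.py <<'E'
from go import *
go([-93,-64,49],46.5)
for n in("wrist","scene","top"):
    cc=cal(n); im,d=eyes.get_image(n); cv2.imwrite(f"v_{n}.png",im); Q=toM(pts(n,d>0,d,cc))
    t=Q[(abs(Q[:,0]+120)<60)&(abs(Q[:,1]+45)<50)&(Q[:,2]>70)&(Q[:,2]<88)]
    if len(t)>5: print(n,"grip top",len(t),np.median(t,0),cv2.minAreaRect(t[:,:2].astype(np.float32)),np.percentile(t[:,2],[5,95]))
    for nm in("pointer","mark","lever_pivot","lever_grip"):
        for k in finder.pinpoint(n,nm)[:1]: print(n,nm,round(k["confidence"],2),toM(w(n,k["location"],cc)))
E
python3 lev.py; cp v_wrist.png pics/i.png
```

```text
clk 17.95 tcp_m [-93.8 -65.8 149.0] tool axes in mount
 [[-0.7  0.7 -0.0]
 [ 0.7  0.7 -0.0]
 [ 0.0 -0.0 -1.0]] q [ 1.1  0.5 -1.1  2.3  1.7  0.3 -0.5] w 60.2 F_m [ 0.1  0.4 -0.6] T_m [-0.0  0.6 -0.0]
rotvec deg [-0.1 -0.1  0.1] shift mm [ 56.8  12.1 -81.5]
wrist grip top 302 [-97.6 -62.5  77.5] ((-96.82984924316406, -63.145057678222656), (14.063823699951172, 14.184247016906738), 72.58368682861328) [72.4 78.7]
wrist pointer 0.87 [81.5 35.6 22.7]
wrist mark 0.86 [81.6 38.3 29.9]
wrist lever_pivot 0.86 [-98.1   3.7  40.6]
wrist lever_grip 0.77 [-96.9 -66.4  59.6]
scene grip top 19 [-92.5 -59.7  74.9] ((-92.2943344116211, -61.56904983520508), (10.914076805114746, 14.874560356140137), 15.220351219177246) [70.5 77.8]
scene pointer 0.87 [80.7 34.8 28.0]
scene mark 0.66 [79.5 41.9 23.5]
scene lever_pivot 0.65 [-86.3   0.7  45.1]
scene lever_grip 0.51 [-92.6 -65.0  63.5]
top grip top 32 [-94.1 -64.4  77.4] ((-94.27902221679688, -64.14759063720703), (15.249029159545898, 12.546172142028809), 0.16129854321479797) [70.7 80.2]
top pointer 0.92 [76.7 35.7 26.9]
top mark 0.92 [81.6 37.2 25.3]
top lever_pivot 0.64 [-95.1  -4.3  39.8]
top lever_grip 0.82 [-97.1 -65.9  63.2]
```

View pics/i.png

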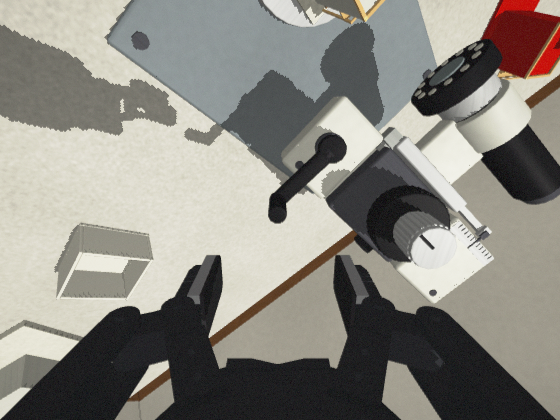

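move_arm(steps=[[0, 0, 0, 0.018, 0.0041, -0.0277, 0.06], [0, 0, 0, 0.018, 0.0041, -0.0277, 0.06], [0, 0, 0, 0.0183, 0.0041, -0.0278, 0.06], [0, 0, 0, 0, 0, 0, 0.06], [0, 0, 0, 0, 0, 0, 0.008]])

```text
clock: 19.2
eef_pos: [587.2, -78.6, 155.8]
tool_rot: [2.672, 0.403, 2.409]
force: [0.3, 0.2, 0.7]
width: 46.9
gripper_force: 0.0
```

move_arm(steps=[[0, 0, 0, 0, 0, 0, 0.008], [0, 0, 0, 0, 0, 0, 0.008], [0, 0, 0, 0, 0, 0, 0.008], [0, 0, 0, 0, 0, 0, 0.008]])

```text
clock: 19.6
eef_pos: [587.6, -81.2, 157.8]
tool_rot: [2.674, 0.409, 2.407]
force: [-4.6, -3.0, 6.6]
width: 13.0
gripper_force: 58.4
```

```bash
cat > arc.py <<'E'
from go import *
# arc rows from measured grip point; pivot from radius 65
s=tool(); p=toM(s["eef_pos"]); piv=np.array([-91.7,1.4]); rel=p[:2]-piv; th0=np.arctan2(-rel[0],-rel[1]); r=np.hypot(*rel); print("theta",th0,"r",r)
th=th0
for k in range(int(sys.argv[1])):
    a=th; th=th+np.radians(7.5); d=[-r*(np.sin(th)-np.sin(a)),-r*(np.cos(th)-np.cos(a)),0]
    print(round(th,3),np.round(Rm@d/1000,4))
E
python3 arc.py 9
```

```text
clk 19.6 tcp_m [-95.1 -64.6  50.5] tool axes in mount
 [[-0.7  0.7  0.0]
 [ 0.7  0.7 -0.0]
 [-0.0 -0.0 -1.0]] q [ 0.9  0.8 -1.1  2.3  2.0  0.6 -0.8] w 13.0 F_m [-0.4 -2.1  8.4] T_m [-0.5  0.8  0.0]
theta 0.05182208828610134 r 66.07553636491924
0.183 [-0.0 -0.0 -0.0]
0.314 [-0.0  0.0 -0.0]
0.445 [-0.0  0.0 -0.0]
0.575 [-0.0  0.0 -0.0]
0.706 [-0.0  0.0 -0.0]
0.837 [-0.0  0.0 -0.0]
0.968 [-0.0  0.0 -0.0]
1.099 [-0.0  0.0 -0.0]
1.23 [-0.0  0.0 -0.0]
```

```bash
sed -i 's#np.round(Rm@d/1000,4)#Rm@d#' arc.py; python3 arc.py 9|tail -9; python3 -c "
from knob import *; print(Rm@[0,0,-7.5])"
```

```text
0.183 [-7.1 -0.2 -4.9]
0.314 [-7.1  0.9 -4.8]
0.445 [-7.0  2.0 -4.6]
0.575 [-6.8  3.1 -4.3]
0.706 [-6.5  4.1 -4.0]
0.837 [-6.1  5.0 -3.6]
0.968 [-5.5  5.9 -3.1]
1.099 [-4.9  6.7 -2.5]
1.23 [-4.2  7.3 -2.0]
[ 4.2  0.8 -6.1]
```

move_arm(steps=[[4.24, 0.76, -6.14, -0.0071, -0.0002, -0.0049, 0.008], [4.24, 0.76, -6.14, -0.0071, 0.0009, -0.0048, 0.008], [4.24, 0.76, -6.14, -0.007, 0.002, -0.0046, 0.008], [4.24, 0.76, -6.14, -0.0068, 0.0031, -0.0043, 0.008], [4.24, 0.76, -6.14, -0.0065, 0.0041, -0.004, 0.008]])

```text
clock: 20.1
eef_pos: [553.3, -72.4, 135.1]
tool_rot: [2.532, 0.062, 1.825]
force: [-5.7, -6.0, 9.4]
width: 12.9
gripper_force: 59.4
```

move_arm(steps=[[4.24, 0.76, -6.14, -0.0061, 0.005, -0.0036, 0.008], [4.24, 0.76, -6.14, -0.0055, 0.0059, -0.0031, 0.008], [4.24, 0.76, -6.14, -0.0049, 0.0067, -0.0025, 0.008], [0, 0, 0, 0, 0, 0, 0.008]])

```text
clock: 20.5
eef_pos: [535.6, -53.7, 125.3]
tool_rot: [2.551, -0.162, 1.505]
force: [-8.2, -4.1, 7.5]
width: 12.7
gripper_force: 59.5
```

```bash
python3 arc.py 2
```

```text
clk 20.5 tcp_m [-151.7  -28.4   50.3] tool axes in mount
 [[ 0.3  1.0 -0.0]
 [ 1.0 -0.3 -0.0]
 [-0.0  0.0 -1.0]] q [ 0.9  0.9 -1.2  2.4  2.2  0.8 -2.0] w 12.7 F_m [-2.9 -2.6 11.2] T_m [-0.7  1.0 -0.3]
theta 1.109988114178475 r 66.93617230158478
1.241 [-4.1  7.5 -1.9]
1.372 [-3.3  8.0 -1.3]
```

move_arm(steps=[[2.83, 0.5, -4.1, -0.0028, 0.005, -0.0013, 0.008], [0, 0, 0, 0, 0, 0, 0.008]])

```text
clock: 20.7
eef_pos: [533.1, -49.3, 124.0]
tool_rot: [2.564, -0.21, 1.431]
force: [-7.6, -5.1, 8.3]
width: 13.3
gripper_force: 59.5
```

```bash
python3 arc.py 1
```

```text
clk 20.7 tcp_m [-153.8  -23.5   50.4] tool axes in mount
 [[ 0.4  0.9 -0.0]
 [ 0.9 -0.4 -0.0]
 [-0.0  0.0 -1.0]] q [ 0.9  0.9 -1.2  2.5  2.2  0.8 -2.1] w 13.3 F_m [-2.1 -3.7 11.6] T_m [-0.9  0.9 -0.2]
theta 1.1887769359463072 r 66.9179629575377
1.32 [-3.7  7.8 -1.6]
```

move_arm(steps=[[1.4, 0.3, -2, -0.0013, 0.0027, -0.0006, 0.008], [0, 0, 0, 0, 0, 0, 0.008]])

```text
clock: 20.9
eef_pos: [532.7, -48.7, 123.8]
tool_rot: [2.57, -0.229, 1.393]
force: [-7.3, -9.8, 11.1]
width: 13.0
gripper_force: 59.7
```

```bash
python3 arc.py 1
```

```text
clk 20.9 tcp_m [-154.1  -22.9   50.3] tool axes in mount
 [[ 0.4  0.9  0.0]
 [ 0.9 -0.4 -0.0]
 [-0.0  0.0 -1.0]] q [ 0.9  0.9 -1.2  2.5  2.2  0.8 -2.1] w 13.0 F_m [-1.0 -8.4 14.2] T_m [-1.6  0.8  0.0]
theta 1.2001635527091352 r 66.95265073481214
1.331 [-3.6  7.8 -1.5]
```

move_arm(steps=[[0, 0, 0, -0.0012, 0.0027, -0.0005, 0.008], [0, 0, 0, 0, 0, 0, 0.008]])

```text
clock: 21.1
eef_pos: [532.7, -48.6, 123.7]
tool_rot: [2.567, -0.225, 1.389]
force: [-6.7, -15.5, 14.7]
width: 13.0
gripper_force: 60.2
```

```bash
python3 arc.py 1
```

```text
clk 21.1 tcp_m [-154.2  -22.8   50.2] tool axes in mount
 [[ 0.4  0.9  0.0]
 [ 0.9 -0.4 -0.0]
 [-0.0  0.0 -1.0]] q [ 0.9  0.9 -1.2  2.5  2.2  0.8 -2.2] w 13.0 F_m [  0.8 -14.1  17.4] T_m [-2.7  0.5  0.1]
theta 1.2018799329475118 r 66.99521281349561
1.333 [-3.6  7.9 -1.5]
```

At the stop: θ is about 1.20, and the force rises with no further motion. I'll release and retreat.

move_arm(steps=[[0, 0, 0, 0, 0, 0, 0.05], [0, 0, 0, 0, 0, 0, 0.05], [0, 0, 0, 0, 0, 0, 0.05], [0, 0, 0, -0.0113, -0.002, 0.0164, 0.05], [0, 0, 0, -0.0113, -0.002, 0.0164, 0.05]])

```text
clock: 21.6
eef_pos: [513.8, -45.9, 156.5]
tool_rot: [2.582, -0.239, 1.4]
force: [0.4, -0.2, 1.1]
width: 50.4
gripper_force: 0.0
```

move_arm(steps=[[0, 0, 0, -0.0113, -0.002, 0.0164, 0.05], [0, 0, 0, 0, -0.02, 0.035, 0.05], [0, 0, 0, 0, -0.03, 0.035, 0.05], [0, 0, 0, 0, -0.04, 0.02, 0.05], [0, 0, 0, 0, -0.04, 0.02, 0.05]])

```text
clock: 22.1
eef_pos: [501.0, -128.9, 244.3]
tool_rot: [2.606, -0.218, 1.392]
force: [-0.8, 0.0, -0.3]
width: 49.8
gripper_force: 0.0
```

move_arm(steps=[[0, 0, 0, 0, -0.04, 0.02, 0.05], [0, 0, 0, 0, -0.04, 0.02, 0.05], [0, 0, 0, 0, -0.04, 0, 0.05], [0, 0, 0, 0, 0, 0, 0.05]])

```text
clock: 22.5
eef_pos: [500.2, -212.9, 258.7]
tool_rot: [2.615, -0.211, 1.376]
force: [0.2, 1.0, -0.5]
width: 49.8
gripper_force: 0.0
```

```bash
python3 lev.py 2>&1 | grep -v "^ \["; python3 chk.py; python3 - <<'E'
from line2 import *
for n in("scene","top"):
    r,t=rect(n,-2.5); la(r,[-2.5,1.4])
a=cv2.imread("k_scene.png"); b=cv2.imread("k_top.png")
cv2.imwrite("pics/j.png",np.hstack([cv2.resize(a[180:345,160:340],(400,367)),cv2.resize(b[80:245,220:350],(289,367))]))
E
```

```text
clk 22.5 tcp_m [-126.8 -178.7  195.8] tool axes in mount
rotvec deg [-36.1  -8.4  56.9] shift mm [  89.8  132.7 -100.9]
wrist grip top 367 [-153.7  -23.3   77.9] ((-154.59185791015625, -22.83280372619629), (14.144676208496094, 14.27454662322998), 68.3244857788086) [72.5 79.3]
wrist lever_grip 0.63 [-155.8  -23.0   62.5]
scene grip top 19 [-150.6  -19.0   75.0] ((-152.58453369140625, -21.26656150817871), (16.675973892211914, 11.19130802154541), 46.886070251464844) [70.6 76.8]
scene pointer 0.97 [81.6 38.7 23.9]
scene mark 0.85 [77.4 35.6 25.8]
scene lever_grip 0.43 [-148.6  -23.7   64.3]
top grip top 30 [-151.5  -22.8   76.6] ((-154.05392456054688, -22.63916015625), (15.20617961883545, 13.132915496826172), 0.3007708191871643) [72.1 80.7]
top pointer 0.68 [76.1 38.4 27.2]
top mark 0.76 [80.0 39.2 25.8]
top lever_pivot 0.85 [-94.9  -0.6  42.8]
top lever_grip 0.8 [-156.0  -26.0   65.6]
23.25 [ 500.3 -207.4  259.0] [149.8 -12.1  79.3] [ 1.4  0.6 -1.2  2.2  0.9  0.3 -0.7] [-0.5 -0.4  0.3]
wrist 0
 stage [495.7  91.7] 28 0.1378700970308273
scene 461
 roof ((500.22479248046875, 91.3046722412
[... 468 characters left out ...]
.63 [502.3  87.5  56.9]
  stage_front 0.62 [534.1  99.5  20.3]
scene 67 top z 98.83392727411496 circ ((-0.19603769481182098, 2.523914337158203), 18.039506912231445) ((0.4083108901977539, 3.926349639892578), (30.75804328918457, 31.85807991027832), 1.450040340423584)
  comp 1080 size mm (10.375354766845703, 5.813776969909668) mid y,x 1.3990681 -5.0659604 angle left of -x 9.881841
top 145 top z 99.34640264336811 circ ((-0.8093830943107605, 0.4443732798099518), 17.491024017333984) ((0.061911582946777344, 0.446258544921875), (33.10102462768555, 32.40754699707031), 31.901935577392578)
  comp 5390 size mm (18.19999885559082, 28.799999237060547) mid y,x 1.7447872 -10.254046 angle left of -x 86.01097
```

View pics/j.png

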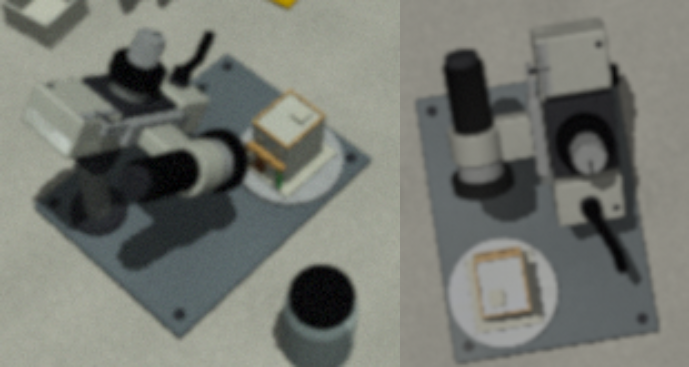

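```bash
python3 -c "
from h import *; print(ctrl.finish_job())"
```

```text
the job is handed in; nothing more can be done
None
```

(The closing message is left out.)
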